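# Lock out the sander and hold its dust-trap gate wide

## Task

Lock the sander out by hanging the aluminium tag by its eye on the isolator's post, down flat on the box and let go; then release the dust trap's gate by squeezing each catch's tab home against its fixed lug, the hinge-side catch first and the free-edge catch second. Take the gate by its upright grip, swing it past the detent to a right angle or a little more and finish still holding it there by the grip, without letting go. Leave the other things on the bench where they are.

Things in the scene. Friction and masses are not known exactly. Their poses are not given: they have to be found in the camera images.
- tag: Loose flat lockout tag of bare aluminium, 8 mm thick, about 60 g: a 46 x 46 mm head with a round 24 mm through-hole (the eye) and a 26 mm wide, 60 mm long neck. Starts lying flat on the bench. Origin: centre of the eye on the underside. The neck runs from 23 to 83 mm along its -x axis; z is up through the thickness.
- isolator: Fixed grey isolator switch box, 80 x 80 mm, 50 mm tall, origin under its centre, with one upright steel post on the middle of its top. It and the tag may stand on either side of the bench.
- post_foot (a point): Foot of the lockout post, at the centre of the isolator's flat top (50 mm above the bench), z up. The post is 10 mm thick and rises 35 mm from here.
- trap: Fixed grey steel dust trap, cream hose stub behind. Origin at bench height in the plane of its front. x points into the trap, y to its left as the robot sees it, z up. Box: x 0 to 140, y -130 to +150 mm, top at z 140 mm. The plywood gate hangs before its -x face on an upright hinge axis at x -6, y +90 mm; free edge at y -80 mm. Keepers on the gate and catch slides stand up to z 153 mm.
- gate (a joint): Gate angle, rad: 0 closed, grows as the free edge swings out to the trap's -x (clockwise from above), stop 1.75. Panel 165 x 10 mm, z 8 to 135 mm. Two catches hold it. A sprung roller by the hinge makes a detent from about 0.55 to 1.15 rad (up to 5 N more at the grip). A closing spring always pulls 1 to 2 N at the grip: let go, the gate swings back to the detent or shut.
- grip: The gate's grip: upright round dark steel pin, 16 mm thick, standing on the gate's top edge 118 mm from the hinge axis, a 22 mm collar at its foot. Turns with the gate. Origin: its foot (135 mm above the bench), z along the pin, 62 mm tall (top at 197 mm).
- hinge_lug: Fixed lug of the hinge-side catch, an upright bare steel tab on the trap's top, 22 x 10 mm (x, y), 50 mm tall; origin at the centre of its foot (140 mm above the bench), axes as the trap's, at x +45, y +3 mm of the trap.
- free_lug: Fixed lug of the free-edge catch, same shape and axes, at x +45, y -100 mm of the trap.
- hinge_catch (a joint): Travel in m of the hinge-side catch's sliding upright steel tab, 20 x 10 mm (x, y), as tall as its lug. At 0 its centre is 31 mm to +y of the lug's (41 mm over both outer faces); at its stop, 0.015, it is 16 mm (26 mm over both). Slides to -y with about 5 N and stays where it is left. Frees the gate from about 0.009; home means the stop, or at least 0.011.
- free_catch (a joint): The same for the free-edge catch's tab, measured from free_lug.
- glue: White glue bottle, 54 mm across, 150 mm tall; bystander, origin under its centre.
- sanding_block: Cork sanding block 50 x 80 x 32 mm; bystander, origin under its centre.
- offcut: Light wood offcut 120 x 60 x 20 mm; bystander, origin under its centre.
- tin: Open steel tin, 72 mm across, 90 mm tall; bystander, origin under its centre.
- screwdriver: Screwdriver lying along its x axis, about 200 mm long; bystander, origin under its centre.
- hardwood: Dark hardwood piece 70 x 50 x 25 mm; bystander, origin under its centre.
- disc: Wooden disc, 70 mm across, 20 mm high; bystander, origin under its centre.
Things that resemble listed ones, but are neither listed nor needed, are in the scene too. Of the things shaped like the tag, the aluminium one is meant.

How it is judged:
By the outcome, as a careful person would: the job done as asked, in the order asked, and still so for the second after the job is handed in, while the arm keeps its last pose, push and grip.
It also fails if it takes over 70 s, if anything falls off the work surface, if the arm or the gripper's body presses on something with over 40 N, if the wrist force passes 120 N, or if a joint passes its speed limit or range.

## Robot

A 7-joint arm with a two-finger parallel gripper is mounted at the origin on the work surface. World frame = base frame: x ahead of the robot, y to its left, z up, the work surface at z = 0. Lengths are in m, angles in rad, forces in N, time in s.
With the tool pointing down it reaches from about 0.35 to 0.9 m from the base axis. Payload 19.9 kg.
Tool frame: the origin (TCP) lies midway between the tips of the shut fingers; the grasp point (between the pads) lies 19 mm behind it (ctrl.hold_point_z is the distance from the TCP to the grasp point, in m); y points along the fingers, z is the direction in which the jaws open and shut, and the axes are right-handed (so a half turn about y gives the same grasp; the last joint's range is limited). The gripper opens to 85 mm and grips with 20 to 120 N. Pads are 22 mm wide; open, the fingers measure 114 mm over their backs; the gripper's body (76 mm by 85 mm) begins 54 mm behind the grasp point. The pads swing forward as they close: fully open they stand 13 mm farther back than shut.
Start: joints at [1.212, 0.417, -0.01, 1.614, 0.005, 1.111, -0.053], TCP at [0.195, -0.594, 0.231] pointing down, gripper open.
Joint ranges: [-2.81, 2.81], [-0.39, 2.02], [-1.27, 1.25], [0.06, 2.57], [-1.19, 4.33], [0.19, 2], [-2.82, 2.82]. Speed limits (rad/s): [1.89, 1.89, 2.39, 2.39, 3.01, 3.01, 3.01].

## Interface

Orientations are given as a 3x3 rotation matrix whose columns are the frame's x, y, z axes.
In Python, from plant import ctrl, viewer, workorder, spotter, telemetry gives the robot as it stands. The module is installed in compiled form; this text tells all that it offers. Calls block until the motion is done:
- ctrl.move_pose(position, orientation): joint-space move of the TCP to a pose.
- ctrl.move_straight(position, attitude=None, max_speed=0.15, contact_N=None): straight line of the TCP; attitude=None keeps the orientation; max_speed is the mean speed in m/s. With contact_N (N) it stops when the force on the tool has changed by that much, and returns True; else False.
- ctrl.goto_joints(angles): joint-space move.
- ctrl.ungrasp() and ctrl.grasp(squeeze=None): open the fingers fully, or close them until they stop; squeeze is the grip in N (None keeps the last).
- ctrl.sleep(seconds).
- ctrl.inverse_kinematics(position, orientation): joint angles nearest the present ones, or None.
- viewer.capture(name): name is "scene" or "top" or "wrist"; returns the picture (420x560x3 uint8, red, green, blue); there is no depth.
- viewer.camera_params(name): a dict with "camera_matrix" (3x3 intrinsics, pixels), "D" ([k1, k2, p1, p2, k3] as OpenCV has them; the pictures are not rectified), "R" (3x3) and "t" (3): a world point X has camera coordinates R X + t; the wrist camera has in their place "tool_from_camera" (4x4, takes a point from camera to tool coordinates, whose origin is the TCP and whose axes are the tool frame's). Camera axes: x right, y down, z forward; pixel columns grow to the right and rows downward; lengths in m; the calibration is good to about 2 mm. A picture is of the moment at which its call begins: read the wrist's pose just before it. camera_params takes no time and is no camera call.
A pose or a line that the arm cannot do raises ctrl.IKError and nothing moves.
- workorder.sign_off(): hands the job in, once; it reports no verdict.
Trained networks look in the newest picture that a camera, given by its name, has taken for a name from the list of things; names that differ only in an ending like _2 or _b are one class to them, and where a whole thing is asked for, a point or a joint stands for the part that bears it (a point fixed in the world has none). Each returns a list of dicts, best first, with "confidence" (0 to 1); they miss things now and then, are a little off and sometimes report something else, mostly with a low value. They report only what shows in the picture. A call takes as long as a camera call. They do not tell look-alikes from the thing itself.
- spotter.recognise(camera, query): "box" ([centre column, centre row, width, height] in pixels, round what is visible of it).
- spotter.cut_out(camera, query): "mask" (420x560 bool, what is visible of it) and "box" ([centre column, centre row, width, height] in pixels, round what is visible of it).
Readings, each from a call of its own:
- telemetry.get_clock(): time.
- telemetry.get_q(): joint angles.
- telemetry.get_qvel(): joint speeds.
- telemetry.get_effort(): joint torques, N m.
- telemetry.get_tool_pos(): TCP position.
- telemetry.get_tcp_rot(): TCP orientation.
- telemetry.get_ft_force(): force on the tool from outside, world axes, zero at the start.
- telemetry.get_wrist_torque(): the same for the moment, N m.
- telemetry.get_finger_gap(): opening from 0.0 (shut) to 1.0 (fully open).
Only numpy, scipy, OpenCV 4.12 (cv2) and the standard library are available. Lean on these libraries where they do the work, as an engineer would, in place of code of your own. Each camera call takes 0.05 s, during which the arm holds its last target.

## Working session

There is one attempt and no reset: what is moved stays moved. The work goes in short steps, each a Python script; the robot and the scene stay as the last script left them, time stands still between calls to the robot, and variables do not carry over. Pictures are saved under pics/ and viewed, and the job is handed in when it is done.

```bash
mkdir -p pics; python3 - <<'E'
from plant import ctrl, viewer, workorder, spotter, telemetry
import cv2
print(telemetry.get_clock(), telemetry.get_q(), telemetry.get_tool_pos(), telemetry.get_tcp_rot(), ctrl.hold_point_z)
for n in ("scene","top"):
    im=viewer.capture(n); cv2.imwrite(f"pics/{n}0.png",im[:,:,::-1])
    p=viewer.camera_params(n); print(n,p)
print(viewer.camera_params("wrist"))
print(telemetry.get_clock())
E
```

```text
0.0 [ 1.21253738  0.41797497 -0.01033665  1.61412522  0.00469048  1.11067553
 -0.05297852] [ 0.19459443 -0.5936012   0.23068006] [[-9.50232484e-01 -4.23088189e-04  3.11541405e-01]
 [-3.11541685e-01  1.07889011e-03 -9.50231874e-01]
 [ 6.59129426e-05 -9.99999328e-01 -1.15700603e-03]] 0.0187
scene {'camera_matrix': array([[515.58344075,   0.        , 275.93019656],
       [  0.        , 515.58344075, 201.01105596],
       [  0.        ,   0.        ,   1.        ]]), 'D': array([0.00158534, 0.        , 0.        , 0.        , 0.        ]), 'R': array([[ 0.80078147,  0.5987077 ,  0.01726636],
       [ 0.40444147, -0.51923469, -0.75287611],
       [-0.44178743,  0.60987247, -0.65793574]]), 't': array([-0.38950547, -0.1338162 ,  1.75045059])}
top {'camera_matrix': array([[520.9184394 ,   0.        , 286.47148315],
       [  0.        , 520.9184394 , 212.65120422],
       [  0.        ,   0.        ,   1.        ]]), 'D': array([-0.065588,  0.      ,  0.      ,  0.      ,  0.      ]), 'R': array([[-0.01944046, -0.9997462 ,  0.01138407],
       [-0.99176977,  0.01784167, -0.12678485],
       [ 0.12654956, -0.01375513, -0.99186491]]), 't': array([-0.01608868,  0.490063  ,  1.94158537])}
{'camera_matrix': array([[335.2962453 ,   0.        , 281.11394074],
       [  0.        , 335.2962453 , 207.32970705],
       [  0.        ,   0.        ,   1.        ]]), 'D': array([-0.0189269,  0.       ,  0.       ,  0.       ,  0.       ]), 'tool_from_camera': array([[ 1.64582363e-04,  9.57868840e-01,  2.87205950e-01,
        -7.34222004e-02],
       [ 7.59435385e-05, -2.87205965e-01,  9.57868847e-01,
        -1.42428636e-01],
       [ 9.99999984e-01, -1.35836882e-04, -1.20012986e-04,
         1.32789189e-04],
       [ 0.00000000e+00,  0.00000000e+00,  0.00000000e+00,
         1.00000000e+00]])}
0.1
```

View pics/scene0.png

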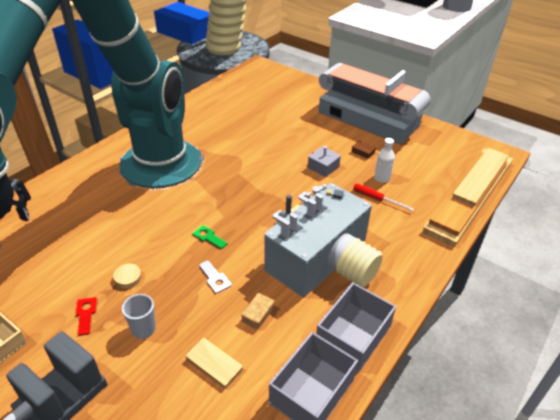

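View pics/top0.png

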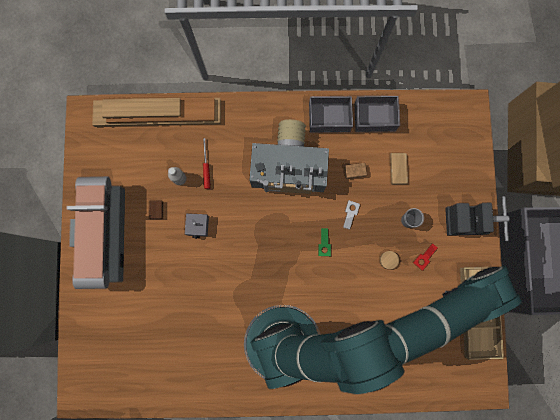

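Tag-shaped candidates in the top view are the silver-white one (351,214), the green one (324,243) and the red one (426,257). I choose the silver one and will check it in a close crop.

```bash
cat > h.py <<'E'
from plant import ctrl, viewer, workorder, spotter, telemetry
import cv2, numpy as np
def pix2w(cam,uv,z):
    p=viewer.camera_params(cam); uv=np.array(uv,float).reshape(-1,1,2)
    n=cv2.undistortPoints(uv,p["camera_matrix"],p["D"]).reshape(-1,2)
    if cam=="wrist":
        T=p["tool_from_camera"]; Rt=np.array(telemetry.get_tcp_rot()); pt=np.array(telemetry.get_tool_pos())
        Rw=Rt@T[:3,:3]; c=pt+Rt@T[:3,3]
    else:
        Rw=p["R"].T; c=-Rw@p["t"]
    d=np.c_[n,np.ones(len(n))]@Rw.T
    return c+d*((z-c[2])/d[:,2])[:,None]
def w2pix(cam,X):
    p=viewer.camera_params(cam); X=np.array(X,float).reshape(-1,3)
    if cam=="wrist":
        T=p["tool_from_camera"]; Rt=np.array(telemetry.get_tcp_rot()); pt=np.array(telemetry.get_tool_pos())
        Rw=Rt@T[:3,:3]; c=pt+Rt@T[:3,3]; R=Rw.T; t=-R@c
    else: R,t=p["R"],p["t"]
    return cv2.projectPoints(X,cv2.Rodrigues(R)[0],np.array(t,float),p["camera_matrix"],p["D"])[0].reshape(-1,2)
def down(th):
    # jaw axis (tool z) horizontal at angle th, tool y down
    z=np.array([np.cos(th),np.sin(th),0]); y=np.array([0,0,-1.]); x=np.cross(y,z)
    return np.c_[x,y,z]
def shot(cam,name):
    im=viewer.capture(cam); cv2.imwrite(f"pics/{name}.png",im[:,:,::-1]); return im
def st():
    print("t",round(telemetry.get_clock(),2),"tcp",np.round(telemetry.get_tool_pos(),4),"F",np.round(telemetry.get_ft_force(),1),"gap",round(telemetry.get_finger_gap(),3))
E
python3 - <<'E'
from h import *
im=viewer.capture("top")
c=[]
for n in ["tag","isolator","trap","grip","hinge_lug","free_lug","hinge_catch","free_catch","glue","sanding_block"]:
    r=spotter.recognise("top",n); print(n,[(np.round(x["box"],1).tolist(),round(x["confidence"],2)) for x in r[:4]])
im=im[:,:,::-1]
a=cv2.resize(im[190:270,300:380],None,fx=5,fy=5,interpolation=cv2.INTER_CUBIC)
b=cv2.resize(im[130:210,245:345],None,fx=4,fy=5,interpolation=cv2.INTER_CUBIC)
cv2.imwrite("pics/crop1.png",np.hstack([a,b]))
print(pix2w("top",[[351,206],[346,225],[324,243],[195,222]],0.008))
print(pix2w("top",[[196,222]],0.05), pix2w("top",[[290,165]],0.14))
E
```

```text
tag [([424.1, 257.5, 22.7, 24.8], 0.81), ([326.1, 243.1, 13.7, 26.5], 0.59), ([351.0, 214.3, 15.2, 31.4], 0.56), ([411.1, 217.7, 19.8, 20.4], 0.33)]
isolator [([313.6, 170.6, 17.9, 10.7], 0.69), ([351.6, 214.6, 17.5, 30.7], 0.64), ([198.1, 228.0, 28.2, 24.8], 0.59), ([355.6, 168.9, 19.2, 19.7], 0.21)]
trap [([288.2, 155.5, 80.2, 74.8], 0.77)]
grip []
hinge_lug [([286.9, 170.9, 16.7, 13.4], 0.67)]
free_lug [([312.8, 171.4, 19.7, 7.8], 0.63)]
hinge_catch []
free_catch [([309.3, 178.6, 10.8, 23.8], 0.56)]
glue [([178.4, 175.7, 15.5, 16.6], 0.47)]
sanding_block [([355.0, 170.4, 21.6, 16.8], 0.67)]
[[ 0.51397776 -0.27436704  0.008     ]
 [ 0.44088479 -0.25257963  0.008     ]
 [ 0.37354948 -0.16625871  0.008     ]
 [ 0.46290714  0.32484768  0.008     ]]
[[0.4581126  0.31424738 0.05      ]] [[ 0.64951604 -0.03991049  0.14      ]]
```

View pics/crop1.png

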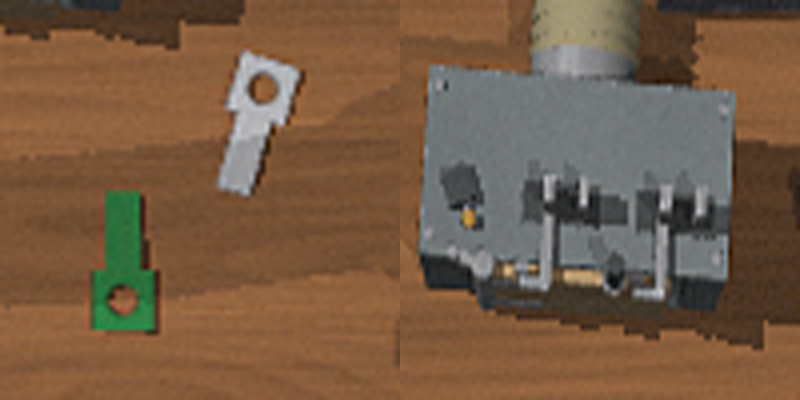

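The crop shows the silver-grey bare-metal tag with its eye near (352.6,207.4) in the top view and its neck end near (347.4,228). The green one is painted. Next I take a close wrist view.

```bash
python3 - <<'E'
from h import *
e,n=pix2w("top",[[352.6,207.4],[347.4,228]],0.008)
d=(n-e)[:2]; a=np.arctan2(d[1],d[0]); print(e,n,np.degrees(a),np.linalg.norm(d))
th=a+np.pi/2
if np.cos(th-np.radians(-90))<0: th+=np.pi
print("th",np.degrees(th))
p=e[:2]+ (n-e)[:2]*0.3
print(ctrl.inverse_kinematics([p[0],p[1],0.22],down(th)))
ctrl.move_pose([p[0],p[1],0.22],down(th)); st()
im=shot("wrist","w1")
r=spotter.cut_out("wrist","tag"); print([(np.round(x["box"],1).tolist(),round(x["confidence"],2)) for x in r])
im=shot("top","t1")
r=spotter.cut_out("top","isolator"); print([(np.round(x["box"],1).tolist(),round(x["confidence"],2)) for x in r])
cv2.imwrite("pics/iso.png",cv2.resize(im[195:255,165:225,::-1],None,fx=8,fy=8,interpolation=cv2.INTER_CUBIC))
E
```

```text
[ 0.50843281 -0.28035079  0.008     ] [ 0.42925027 -0.25756552  0.008     ] 163.94649872633107 0.08239565465594768
th 253.94649872633107
[ 0.56423391  0.31050206 -0.12849674  1.79545534  0.04545531  1.03848763
 -1.4322451 ]
t 2.24 tcp [ 0.4843 -0.2745  0.22  ] F [-0.7  0.1  0.3] gap 0.998
[([278.0, 180.9, 42.8, 100.8], 0.79), ([221.4, 286.0, 55.1, 85.4], 0.79), ([531.2, 255.9, 54.9, 73.4], 0.67)]
[([198.2, 224.7, 31.3, 27.2], 0.88), ([346.9, 209.8, 3.5, 15.7], 0.37)]
```

View pics/w1.png

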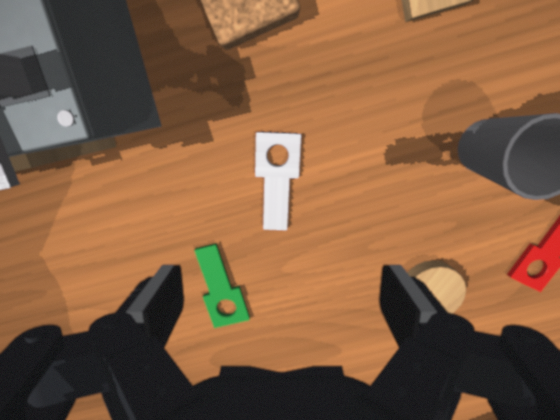

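View pics/iso.png

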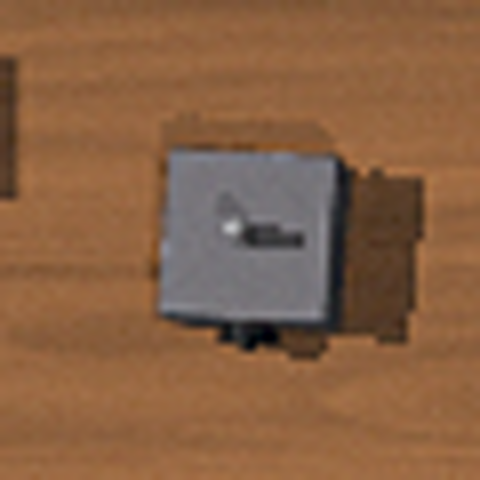

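The wrist view shows the silver tag with its eye at (277.5,155) and neck end at (276.5,230), clear of the green tag. The isolator's top square has corners at about (186,214), (207,214), (206,236) and (185,234) in the top view, and a dark knob sits on its front face.

```bash
python3 - <<'E'
from h import *
viewer.capture("wrist")
r=spotter.cut_out("wrist","tag")
m=min(r,key=lambda x:abs(x["box"][0]-278)+abs(x["box"][1]-181))["mask"].astype(np.uint8)
cs,_=cv2.findContours(m,cv2.RETR_EXTERNAL,cv2.CHAIN_APPROX_NONE); c=max(cs,key=cv2.contourArea)
W=pix2w("wrist",c.reshape(-1,2),0.008)[:,:2]
print(cv2.minAreaRect((W*1000).astype(np.float32)))
e,n=pix2w("wrist",[[277.5,155],[276.5,230]],0.008); print(e,n,np.linalg.norm(n-e))
C=pix2w("top",[[186,213.75],[206.9,214.4],[206.25,235.6],[185,234.4]],0.05); print(C,C.mean(0))
d=(C[2]-C[1])[:2];d2=(C[3]-C[0])[:2];print(np.degrees(np.arctan2(d[1],d[0])),np.degrees(np.arctan2(d2[1],d2[0])),np.linalg.norm(d))
print(pix2w("top",[[165+232/8,195+227/8]],0.085))
E
```

```text
((480.52203369140625, -268.07110595703125), (46.493228912353516, 106.87519073486328), 70.92437744140625)
[ 0.50937404 -0.2770646   0.008     ] [ 0.42879081 -0.25237123  0.008     ] 0.08428178965704672
[[0.48991298 0.35190965 0.05      ]
 [0.48604608 0.2733864  0.05      ]
 [0.40639646 0.27585792 0.05      ]
 [0.41227717 0.35530557 0.05      ]] [0.44865817 0.31411488 0.05      ]
178.22268663020395 177.49537871659228 0.07968795377130981
[[0.44922249 0.31595758 0.085     ]]
```

```bash
python3 - <<'E'
from h import *
a=np.radians(163); e=np.array([.5092,-.2769]); g=e+.066*np.array([np.cos(a),np.sin(a)])
R=down(a+np.pi/2)
ctrl.move_straight([g[0],g[1],0.05],R); 
print(ctrl.move_straight([g[0],g[1],0.004],R,max_speed=.05,contact_N=6)); st()
ctrl.grasp(40); st()
shot("wrist","w2")
E
```

```text
False
t 4.92 tcp [ 0.4462 -0.2577  0.0042] F [ 0.7 -0.6 -0.2] gap 1.0
t 5.51 tcp [ 0.4461 -0.2576  0.0043] F [-2.3  0.5  6.6] gap 0.286
```

View pics/w2.png

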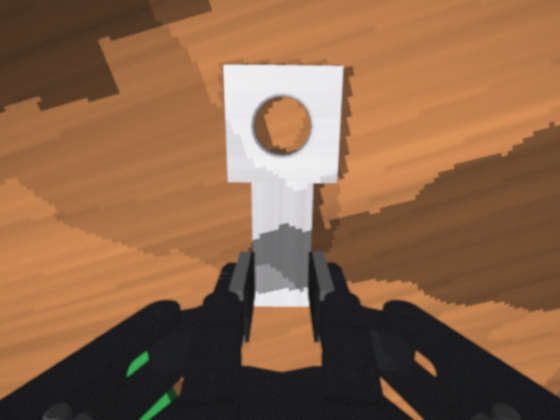

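The fingers hold the neck (gap matches 26 mm), and the eye is at (281.5,125) in the wrist view.

```bash
python3 - <<'E'
from h import *
ew=pix2w("wrist",[[281.5,125]],0.008)[0]
R=np.array(telemetry.get_tcp_rot()); p=np.array(telemetry.get_tool_pos())
et=R.T@(ew-p); print("eye world",ew,"tool",et); np.save("et.npy",et)
ctrl.move_straight([p[0],p[1],0.2],max_speed=.2); st()
a=np.radians(178); R2=down(a+np.pi/2)
post=np.array([.449,.315])
off=(R2@et)
tcp=post-off[:2]; print("target tcp",tcp)
ctrl.move_straight([tcp[0],tcp[1],0.2],R2,max_speed=.3); st()
shot("wrist","w3"); shot("top","t3")
p=np.array(telemetry.get_tool_pos());R=np.array(telemetry.get_tcp_rot())
print(w2pix("wrist",[p+R@et,[*post,.085],[*post,.05]]), p+R@et)
E
```

```text
eye world [ 0.50968239 -0.27711409  0.008     ] tool [-6.64466471e-02 -3.70949624e-03  4.04606764e-05]
t 6.69 tcp [ 0.4456 -0.2574  0.199 ] F [ 0.4 -0.1 -1.2] gap 0.282
target tcp [0.38259524 0.31735939]
t 8.77 tcp [0.3828 0.3165 0.2   ] F [-0.1  0.1  0.3] gap 0.28
[[281.25332266 125.04215131]
 [280.05939778 117.23889599]
 [280.16790006 116.03190209]] [0.4492733  0.31419797 0.20379865]
```

View pics/w3.png

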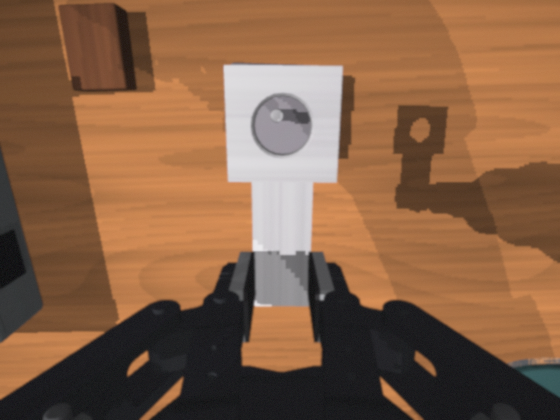

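The post top shows inside the eye at (277,117), predicted at (280,117). That is about 2 mm to +y, so I correct and lower.

```bash
python3 - <<'E'
from h import *
et=np.load("et.npy"); R2=down(np.radians(268)); post=np.array([.4495,.3165]); tcp=post-(R2@et)[:2]
ctrl.move_straight([*tcp,.105],R2,max_speed=.15); shot("wrist","w4a")
print(ctrl.move_straight([*tcp,.062],R2,max_speed=.06,contact_N=6)); st()
print(ctrl.move_straight([*tcp,.0535],R2,max_speed=.03,contact_N=4)); st()
shot("wrist","w4"); shot("scene","s4")
E
```

```text
False
t 10.57 tcp [0.3832 0.319  0.0622] F [-0.1 -1.1 -0.8] gap 0.283
True
t 10.92 tcp [0.3832 0.319  0.0531] F [-0.1 -0.8  7.7] gap 0.286
```

View pics/w4.png

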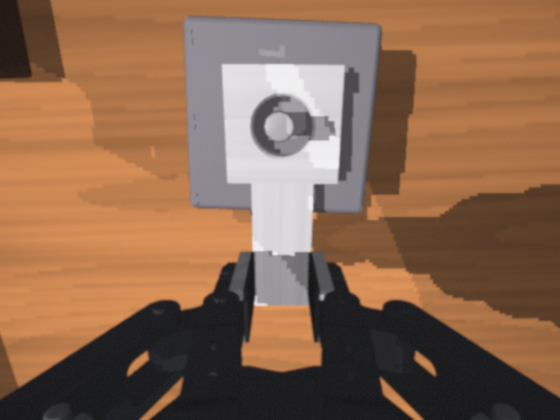

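The post sits inside the eye at (279,126) with the tag flat on the box. I release, retreat and look.

```bash
python3 - <<'E'
from h import *
ctrl.ungrasp(); p=telemetry.get_tool_pos(); st()
ctrl.move_straight([p[0],p[1],.24],max_speed=.2); st()
shot("wrist","w5")
ctrl.move_straight([0.5,0.02,.30],down(np.radians(270)),max_speed=.35); st()
shot("wrist","w6")
for n in ["trap","hinge_lug","free_lug","hinge_catch","free_catch","grip"]:
    r=spotter.recognise("wrist",n); print(n,[(np.round(x["box"],1).tolist(),round(x["confidence"],2)) for x in r[:4]])
E
```

```text
t 11.64 tcp [0.383  0.3187 0.053 ] F [ 0.7 -0.6 -0.9] gap 1.003
t 12.72 tcp [0.3826 0.3184 0.2391] F [ 0.4 -0.2 -0.7] gap 1.001
t 13.86 tcp [0.4994 0.0217 0.2995] F [-0.1  0.1  0. ] gap 0.998
trap [([351.0, 63.6, 353.8, 127.3], 0.73)]
hinge_lug [([336.7, 32.9, 95.2, 47.7], 0.67)]
free_lug [([470.8, 46.5, 116.9, 48.0], 0.64)]
hinge_catch [([309.3, 61.5, 47.8, 111.8], 0.87)]
free_catch [([443.9, 72.8, 80.3, 107.8], 0.64)]
grip [([391.7, 105.7, 45.4, 28.3], 0.72)]
```

View pics/w5.png

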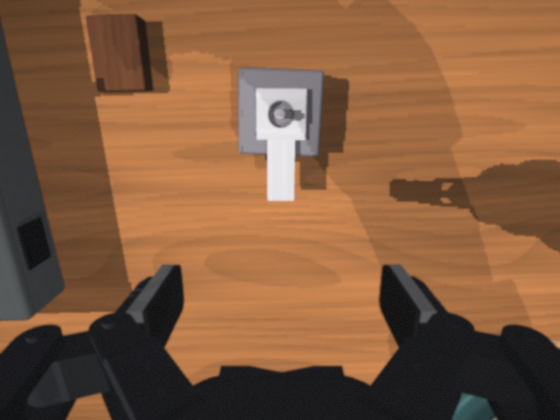

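View pics/w6.png

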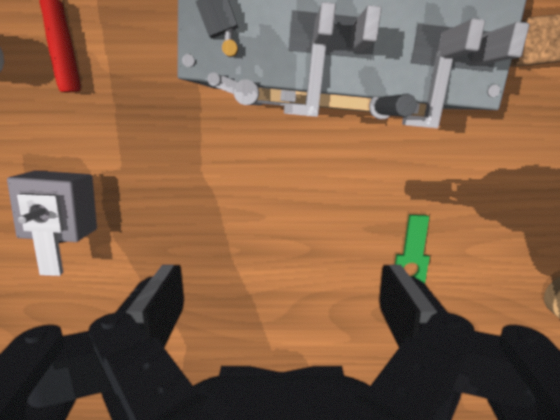

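The tag lies flat with the post through its eye, which is at (281,114) in w5. In w6 the trap is at the top of the image. I move nearer above it.

```bash
python3 - <<'E'
from h import *
ctrl.move_straight([0.60,-0.05,.34],down(np.radians(270)),max_speed=.3); st()
im=shot("wrist","w7")
cv2.imwrite("pics/w7b.png",cv2.resize(im[0:300,130:530,::-1],None,fx=2,fy=2,interpolation=cv2.INTER_CUBIC))
for n in ["trap","hinge_lug","free_lug","hinge_catch","free_catch","grip"]:
    r=spotter.recognise("wrist",n); print(n,[(np.round(x["box"],1).tolist(),round(x["confidence"],2)) for x in r[:4]])
E
```

```text
t 14.78 tcp [ 0.6001 -0.0499  0.3395] F [ 0.3  0.2 -0.7] gap 1.001
trap [([271.5, 115.0, 295.6, 229.9], 0.82)]
hinge_lug [([253.4, 156.6, 77.2, 37.1], 0.97)]
free_lug [([354.9, 163.9, 77.7, 35.5], 0.84), ([40.0, 265.1, 75.1, 62.2], 0.54)]
hinge_catch [([229.8, 181.5, 32.3, 75.0], 0.94)]
free_catch [([335.9, 187.6, 45.4, 77.6], 0.8)]
grip [([298.5, 213.0, 17.4, 32.6], 0.69)]
```

View pics/w7b.png

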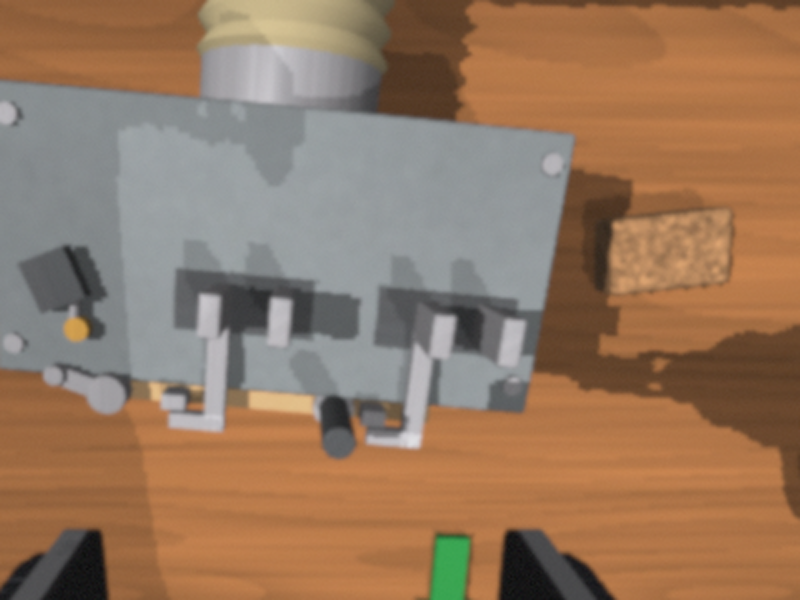

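The crop shows, in full-image pixels, the hinge lug top at (270.5,160.5) with its tab at (234.5,157.5), the free lug at (385.5,170.5) with its tab at (351.5,167.5), and the grip pin top at (300,221.5). I fit the trap pose to these.

```bash
python3 - <<'E'
from h import *
from scipy.optimize import least_squares
L=np.array([[140,-130,140],[0,-130,140],[45,3,190],[45,-100,190],[45,34,190],[45,-69,190],[-6,-28,197]])/1000
P=np.array([[417,67],[391.5,205.5],[270.5,160.5],[385.5,170.5],[234.5,157.5],[351.5,167.5],[300,221.5]])
def tf(v,L):
    c,s=np.cos(v[2]),np.sin(v[2]); return np.c_[v[0]+c*L[:,0]-s*L[:,1],v[1]+s*L[:,0]+c*L[:,1],L[:,2]]
f=lambda v:(w2pix("wrist",tf(v,L))-P).ravel()
r=least_squares(f,[.6,-.04,0]); print(r.x,np.degrees(r.x[2])); print(np.round(r.fun.reshape(-1,2),1))
np.save("trap.npy",r.x); print(tf(r.x,L))
im=shot("top","t8"); q=w2pix("top",tf(r.x,L)); print(q)
out=im[:,:,::-1].copy()
out=cv2.resize(out[120:220,230:350],None,fx=5,fy=5)
for u in q: cv2.circle(out,tuple(int(k) for k in (u-[230,120])*5),4,(0,0,255),1)
cv2.imwrite("pics/t8b.png",out)
E
```

```text
[ 0.58286285 -0.03880953 -0.08547164] -4.8971640756843815
[[ 1.2 -1.2]
 [ 0.7  0.7]
 [-0.8  0.3]
 [ 0.3  0.3]
 [-0.2  0.3]
 [-0.3  0.3]
 [-0.6 -0.3]]
[[ 0.711254   -0.18028644  0.14      ]
 [ 0.57176506 -0.16833497  0.14      ]
 [ 0.62795468 -0.03966203  0.19      ]
 [ 0.61916182 -0.14228603  0.19      ]
 [ 0.63060108 -0.00877519  0.19      ]
 [ 0.62180822 -0.11139919  0.19      ]
 [ 0.57449446 -0.06619511  0.197     ]]
[[328.16768697 147.79434459]
 [326.03920145 185.54387361]
 [290.31112262 167.91104108]
 [319.48776068 169.88419006]
 [281.52584185 167.32056326]
 [310.7098426  169.28859836]
 [298.25163829 182.35623682]]
```

View pics/t8b.png

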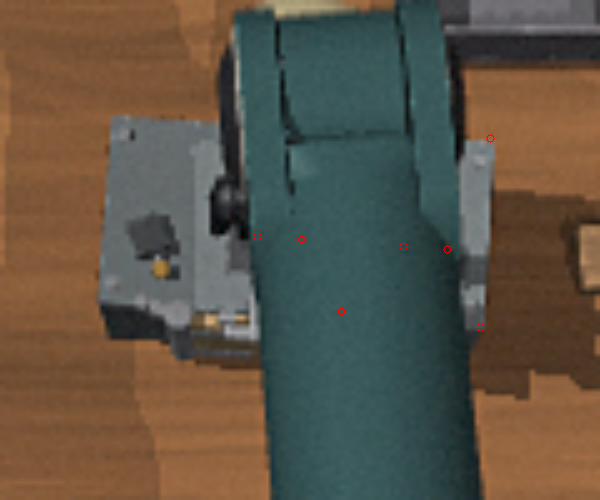

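The fit residuals are about 1 px. Next is the hinge-side catch.

```bash
cat >> h.py <<'E'
def trapw(x,y,z):
    v=np.load("trap.npy"); c,s=np.cos(v[2]),np.sin(v[2])
    return np.array([v[0]+c*x-s*y,v[1]+s*x+c*y,z])
def yaw(): return np.load("trap.npy")[2]
E
python3 - <<'E'
from h import *
R=down(np.radians(270)+yaw())
t=trapw(.045,.011,.25); ctrl.move_straight(t,R,max_speed=.2)
t[2]=.161; print(ctrl.move_straight(t,R,max_speed=.08,contact_N=6)); st()
ctrl.grasp(40); st(); ctrl.sleep(.2); st(); shot("wrist","w9")
E
```

```text
False
t 17.07 tcp [ 0.6289 -0.0317  0.1616] F [-0.1 -0.1 -0.1] gap 1.004
t 17.67 tcp [ 0.629  -0.0322  0.162 ] F [-3.3 -3.4 12.7] gap 0.285
t 17.87 tcp [ 0.629  -0.0322  0.162 ] F [-3.6 -2.7 10.4] gap 0.285
```

View pics/w9.png

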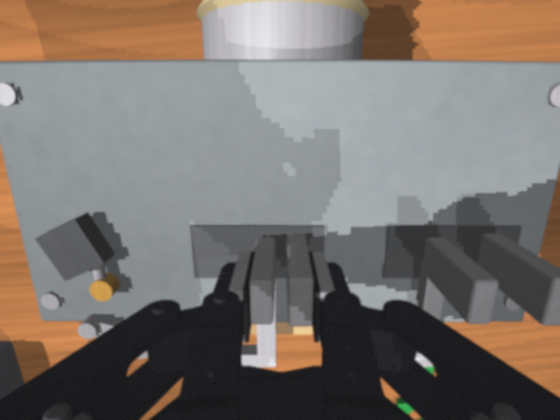

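The gap of 0.285 matches 26 mm, so the hinge catch is home. Next is the free-edge catch.

```bash
python3 - <<'E'
from h import *
R=down(np.radians(270)+yaw())
ctrl.ungrasp(); t=trapw(.045,.011,.26); ctrl.move_straight(t,max_speed=.2)
t=trapw(.045,-.092,.26); ctrl.move_straight(t,R,max_speed=.2)
shot("wrist","w10")
t[2]=.161; print(ctrl.move_straight(t,R,max_speed=.08,contact_N=6)); st()
ctrl.grasp(40); st(); ctrl.sleep(.2); st()
ctrl.ungrasp(); t[2]=.30; ctrl.move_straight(t,max_speed=.2)
t=trapw(.02,-.03,.34);ctrl.move_straight(t,max_speed=.2); st(); im=shot("wrist","w11")
cv2.imwrite("pics/w11b.png",cv2.resize(im[0:300,130:530,::-1],None,fx=2,fy=2,interpolation=cv2.INTER_CUBIC))
print(w2pix("wrist",[trapw(.045,.003,.19),trapw(.045,.019,.19),trapw(.045,-.1,.19),trapw(.045,-.084,.19),trapw(-.006,-.028,.197)]))
E
```

```text
False
t 21.27 tcp [ 0.6201 -0.1344  0.1616] F [-0.  -0.4  0.3] gap 0.999
t 21.86 tcp [ 0.6203 -0.1349  0.1619] F [-2.1 -2.7  9.4] gap 0.286
t 22.06 tcp [ 0.6203 -0.1349  0.162 ] F [-1.5 -2.2  9. ] gap 0.288
t 24.06 tcp [ 0.6    -0.0702  0.3396] F [-0.4 -0.4 -0.3] gap 1.003
[[242.72961007 164.24399541]
 [224.45475411 164.27004041]
 [360.40138162 164.19276293]
 [342.1552726  164.18747482]
 [278.28535153 221.95764748]]
```

View pics/w11b.png

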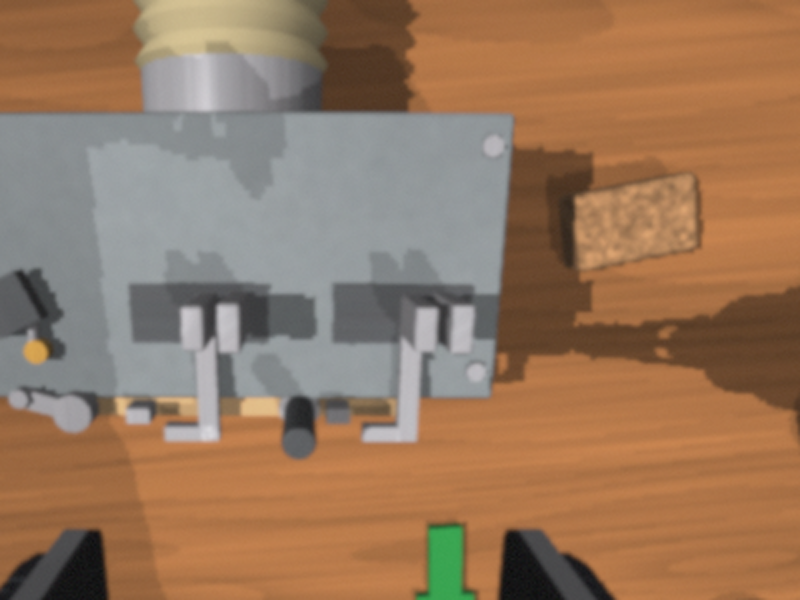

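Both tabs are home: their tops are where the fit predicts for full travel, and the keepers are clear of the hooks. I plan the gate swing and check both wrist branches.

```bash
cat >> h.py <<'E'
def gp(phi,z=.158,r=.118): return trapw(-.006-r*np.sin(phi),.09-r*np.cos(phi),z)
E
python3 - <<'E'
from h import *
print(np.round(telemetry.get_q(),2))
for th0 in (0,np.pi):
    for phi in (0,.4,.8,1.2,1.65):
        q=ctrl.inverse_kinematics(gp(phi),down(th0+yaw()-phi)); print(th0,phi,gp(phi).round(3),None if q is None else np.round(q,2))
E
```

```text
[ 0.31  0.32 -0.32  1.52  0.1   1.32 -1.67]
0 0 [ 0.574 -0.066  0.158] [ 0.48  0.47 -0.54  1.79  0.29  0.97 -0.26]
0 0.4 [ 0.53  -0.053  0.158] [ 0.44  0.38 -0.49  1.9   0.22  0.91 -0.64]
0 0.8 [ 0.493 -0.023  0.158] [ 0.37  0.31 -0.45  1.99  0.17  0.88 -1.06]
0 1.2 [0.471 0.018 0.158] [ 0.28  0.26 -0.43  2.04  0.14  0.86 -1.52]
0 1.65 [0.468 0.071 0.158] [ 0.14  0.26 -0.4   2.04  0.14  0.86 -2.08]
3.141592653589793 0 [ 0.574 -0.066  0.158] [-0.6   0.57  0.9   1.82 -0.53  1.01 -2.72]
3.141592653589793 0.4 [ 0.53  -0.053  0.158] [ 0.87  0.57 -1.08  1.89  0.59  1.04  2.2 ]
3.141592653589793 0.8 [ 0.493 -0.023  0.158] [ 0.86  0.49 -1.08  1.98  0.52  0.98  1.78]
3.141592653589793 1.2 [0.471 0.018 0.158] [ 0.8   0.44 -1.08  2.03  0.47  0.95  1.32]
3.141592653589793 1.65 [0.468 0.071 0.158] [ 0.51  0.35 -0.85  2.03  0.33  0.9   0.89]
```

Branch 0 is comfortable. I approach the grip and grasp it.

```bash
python3 - <<'E'
from h import *
R=down(yaw())
ctrl.move_straight(gp(0,.27),R,max_speed=.1); st()
shot("wrist","w12"); print(w2pix("wrist",[gp(0,.197)]))
print(ctrl.move_straight(gp(0),R,max_speed=.08,contact_N=6)); st()
ctrl.grasp(50); ctrl.sleep(.2); st(); shot("wrist","w13"); shot("scene","s13")
E
```

```text
t 25.82 tcp [ 0.5745 -0.0663  0.27  ] F [ 0.8 -0.1  0.3] gap 0.999
[[280.49653238 219.28917609]]
False
t 27.43 tcp [ 0.5747 -0.0662  0.1585] F [0.3 0.4 0.2] gap 1.006
t 28.27 tcp [ 0.5745 -0.0662  0.1581] F [-2.  -0.   4.6] gap 0.175
```

View pics/w13.png

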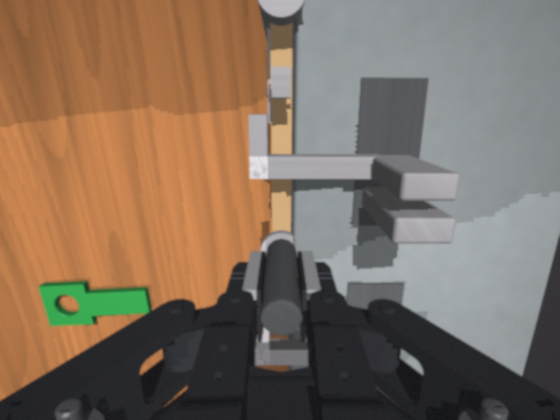

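View pics/w12.png

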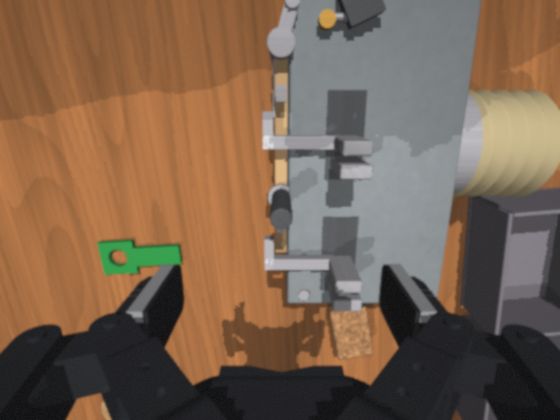

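The pin is held between the pads with a gap of 0.175, which matches 16 mm. I swing it in steps and watch the force.

```bash
python3 - <<'E'
from h import *
for phi in np.arange(.1,.51,.1):
    ctrl.move_straight(gp(phi),down(yaw()-phi),max_speed=.06)
    F=telemetry.get_ft_force(); print(round(phi,2),np.round(F,1),round(telemetry.get_finger_gap(),3))
    if np.linalg.norm(F)>25: print("STOP"); break
st(); shot("wrist","w14")
E
```

```text
0.1 [-0.4 -0.2  3.8] 0.171
0.2 [ 0.  -1.2  6. ] 0.173
0.3 [-0.8 -1.3  6. ] 0.172
0.4 [-1.3 -1.8  6.5] 0.175
0.5 [-0.7 -1.8  5.2] 0.171
t 30.12 tcp [ 0.5196 -0.0471  0.1581] F [-0.7 -1.8  5.2] gap 0.171
```

View pics/w14.png

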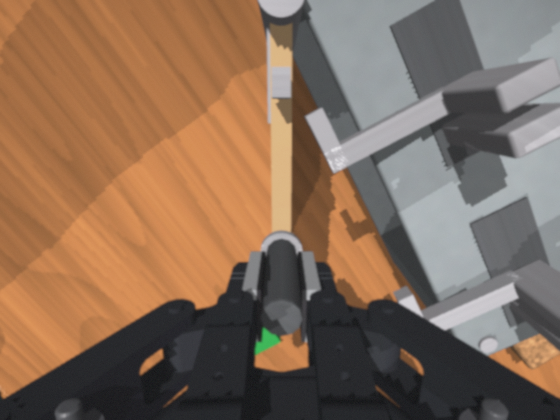

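The gate follows the grip. I continue past the detent.

```bash
python3 - <<'E'
from h import *
for phi in list(np.arange(.6,1.61,.1))+[1.65]:
    ctrl.move_straight(gp(phi),down(yaw()-phi),max_speed=.06)
    F=telemetry.get_ft_force(); print(round(phi,2),np.round(F,1),round(telemetry.get_finger_gap(),3))
    if np.linalg.norm(F)>25: print("STOP"); break
ctrl.sleep(.3); st(); shot("wrist","w15"); shot("scene","s15"); shot("top","t15")
p=np.array(telemetry.get_tool_pos()); h=trapw(-.006,.09,0); d=(p-h)[:2]; y=yaw()
u=np.array([[np.cos(y),np.sin(y)],[-np.sin(y),np.cos(y)]])@d; print("phi",np.arctan2(-u[0],-u[1]),np.linalg.norm(u))
E
```

```text
0.6 [-1.3 -2.4  6.7] 0.173
0.7 [-1.5 -3.8  7.9] 0.176
0.8 [-3.5 -3.4  9.4] 0.175
0.9 [-5.1 -1.3 11.4] 0.171
1.0 [-8.2  0.9 12.3] 0.176
1.1 [-4.1 -3.2 10.5] 0.174
1.2 [-5.4 -2.1 10.1] 0.173
1.3 [-5.5 -1.7  9.9] 0.174
1.4 [-5.  -1.4 10.5] 0.171
1.5 [-6.4 -1.4 11.9] 0.173
1.6 [-5.8 -1.7 11.4] 0.17
1.65 [-6.3 -1.1 11.7] 0.176
t 34.57 tcp [0.4681 0.0709 0.1581] F [-5.6 -0.4 10.7] gap 0.175
phi 1.6510124393637333 0.11809755309285039
```

View pics/w15.png

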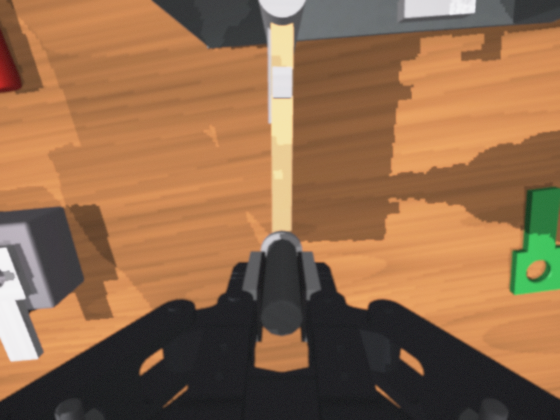

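View pics/s15.png

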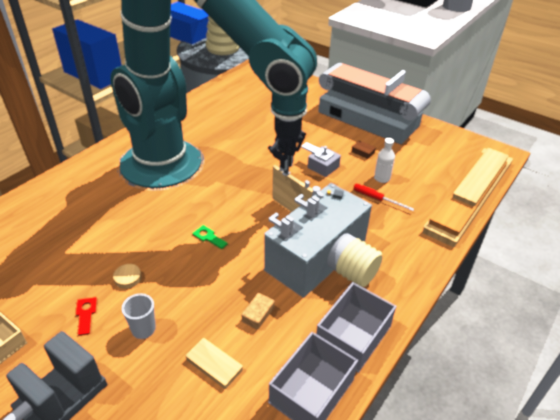

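View pics/t15.png

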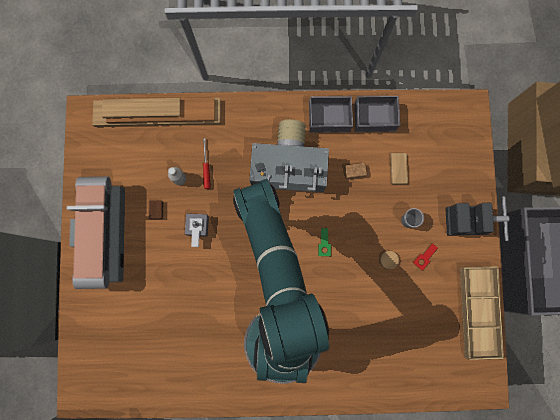

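The gate stands just past a right angle with the grip held. The tag is on its post at (197,228) in the top view, and the bystanders have not moved. I hand in.

```bash
python3 -c "
from h import *
st(); print(workorder.sign_off()); st()"
```

```text
t 34.72 tcp [0.4681 0.0709 0.158 ] F [-5.8 -0.6 11.2] gap 0.171
the job is handed in; nothing more can be done
None
the job is handed in; nothing more can be done
```

The job is done and handed in at 34.7 s of the 70 s allowed; no verdict is reported.

- **Tag:** I hung the aluminium tag on the isolator's post and released it. The wrist view afterwards showed it flat on the box with the post through its eye.
- **Catches:** I squeezed the hinge-side catch first and the free-edge catch second. Both finger gaps matched 26 mm over lug and tab. The picture showed both tabs at their stops.
- **Gate:** I took it by the grip and swung it past the detent to about 1.65 rad, computed from the tool position. It is still held there, with the finger gap matching the 16 mm pin.
- **Forces and bystanders:** The largest wrist force I read was about 15 N, sampled at stops rather than continuously. The last scene and top pictures showed the other things on the bench where they were. No check failed or disagreed.

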